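Shut the dosing drawer and hold the pen tester on its contact

ROBOT

A 6-joint arm with a two-finger parallel gripper is mounted at the origin on the work surface. World frame = base frame: x ahead of the robot, y to its left, z up, the work surface at z = 0. Lengths are in m, angles in degrees, forces in N, time in s.
With the tool pointing down it reaches from about 0.4 to 0.825 m from the base axis. Payload 7 kg.
Tool frame: the origin (TCP) lies at the centre of the arm's flange, where the gripper is bolted on; the fingertips stand 178 mm ahead of it and the grasp point (between the pads) lies 159 mm ahead of it; z points along the fingers, y is the line along which they close (so a half turn about z gives the same grasp; the last joint's range is limited). The gripper opens to 88 mm and grips with 3 to 60 N. Pads are 19 mm wide; open, the fingers measure 130 mm over their backs; the gripper's body (78 mm by 193 mm) begins 47 mm behind the grasp point.
Start: joints at [89.731, 20.546, 0.682, 0, -70.136, -16.507], TCP at [0.195, 0.646, 0.405] pointing down, gripper open.
Joint ranges: [-176.03, 176.03], [-82.01, 121.73], [-58.28, 71.71], [-173.87, 95.51], [-174.79, -0.11], [-173.66, 173.66]. Speed limits (degrees/s): [136.94, 136.94, 172.46, 180, 180, 180].

INTERFACE

Orientations are given as [roll, pitch, yaw] about the fixed x, y, z axes, in that order (R = Rz(yaw) Ry(pitch) Rx(roll)).
In Python, from plant import telemetry, snapshot, workorder, nets gives the robot as it stands.
- The arm moves only by the shell command python3 -m creep 'ROWS'. ROWS is JSON, a list that holds one entry, the list of rows, each a list of 5 numbers: the shift along the tool's x, y, z normalised to -1 to 1, where 1 is 0.2 m, then the turn about the tool's z normalised to -1 to 1, where 1 is pi/2 rad, then the opening, from 0 (shut) to 1 (fully open). In form: [[[x, y, z, spin, hand], ...]]. A call has 1 to 8 rows; each row shifts and turns the commanded pose from where the row before left it, along the tool's axes as they then stand; what a row does not reach is not made up. A row lasts 1/12 s, in which the tool goes at most 41.7 mm and 7.16 degrees, less where a joint would pass 70% of its speed; a pose out of reach is approached as far as the arm can. A call with a number of a shift or a turn outside -1 to 1 is refused whole. A call with a gripper value outside its range is refused whole. The fingers move at their own pace and stop on an object; the grip force is fixed at half the most. Time passes only in rows, so rows that do not move let the fingers close. It gives the time, the measured TCP pose, the force, the opening and the grip force at its end, in the units of the state.
- telemetry.get_obs(): the state, without advancing time (a new reading comes with each control period).
- snapshot(name): name is "side" or "top"; returns a dict with "frame" (400x640x3 uint8, red, green, blue), "fx", "fy", "cx", "cy" (pixels), "rvec" (rotation vector, rad) and "tvec" (3), from world to camera coordinates, as OpenCV has them. Camera axes: x right, y down, z forward; pixel columns grow to the right and rows downward; lengths in m; the calibration is good to about 2 mm. A picture is of the moment at which its call begins. There is no depth.
- workorder.close_job(): hands the job in; it is judged then, once.
Trained networks look in a picture, given as the dict that the camera call returned (one of the last four; its "shot" number tells which), for a name from the list of things; names that differ only in an ending like _2 or _b are one class to them, and where a whole thing is asked for, a point or a joint stands for the part that bears it (a point fixed in the world has none). Each returns a list of dicts, best first, with "confidence" (0 to 1); they miss things now and then, are a little off and sometimes report something else, mostly with a low value. They report only what shows in the picture. A call takes as long as a camera call. They do not tell look-alikes from the thing itself.
- nets.find_in(picture, query): "uv" ([column, row] in pixels, amid what is visible of it).
- nets.masks_of(picture, query): "region" (400x640 bool, what is visible of it) and "uv" ([column, row] in pixels, amid what is visible of it).
- nets.landmark_of(picture, query): "uv" ([column, row] in pixels: a listed point, or the origin of a listed thing).
The state is a dict: "clock": time; "joint_pos": joint angles; "qvel": joint speeds; "tau": joint torques, N m; "tool_pos": TCP position; "orientation": TCP orientation; "force": force on the tool from outside, world axes, zero at the start; "moment": the same for the moment, N m; "opening": finger opening in m; "gripper_force": force on a finger pad.
Only numpy, scipy, OpenCV 4.12 (cv2) and the standard library are available. Lean on these libraries where they do the work, as an engineer would, in place of code of your own. Each camera call takes 0.05 s, during which the arm holds its last target. There are 200 camera calls.

TASK

The dosing unit's drawer has been loaded with detergent tablets: first push the drawer fully shut, and only then draw the pen tester out of its stand. Put the pen's sprung tip on the middle of the round metal contact on the unit's sloping panel (keep off the long strip beside it), with the pen square to the panel, and press gently until the tip is pushed in about halfway. Finish while still holding it there in the gripper, without letting go, and leave the bottle, cup and jar alone.

Things in the scene. Friction and masses are not known exactly. Their poses are not given: they have to be found in the camera images.
- doser: White dosing unit, fixed, 160 mm deep (x), 180 wide (y). Origin: centre of its underside, z up; front face with the drawer at x = -80 mm, looking to -x, towards the robot. Above the 75 mm high front a black panel slopes up to the back at 0.38 rad (22 degrees) for 110 mm of depth, to the flat top at 119 mm. Two steel contacts stand 3 mm proud of the panel, side by side.
- drawer (a joint): How far the unit's drawer is open, m: 0 fully shut, 0.09 fully open; it starts 50 to 80 mm open. It slides along the unit's x (pushing to +x shuts it) with about 2.5 N of friction, stays where it is left and stops by itself at 0.
- drawer_front (a point): Middle of the drawer front's outer face, 40 mm above the worktop, axes as the unit's. The front is upright, 150 mm wide, 12 to 68 mm above the worktop; a lip 100 mm wide sticks out 10 mm (to -x) along its top, 59 to 67 mm above the worktop. When shut, this point is 92 mm in front of the unit's origin.
- round_contact: The round steel contact, a disc of 28 mm diameter, fixed on the sloping panel; either the left or the right one of the two. Origin: centre of its exposed face, 3 mm above the panel; z points straight out of the panel (up and towards the unit's front).
- strip_contact: The other steel contact, a narrow strip 44 mm long (its x, up the slope) by 12 mm wide, fixed on the same panel beside the round one (centres 60 to 110 mm apart), not to be touched with the pen. Origin and axes as for the round one.
- stand: Black block 70 by 70 by 60 mm high with a 17 mm round upright hole through its middle, fixed on the worktop. Origin: centre of its underside. The pen stands in the hole.
- pen: Pen tester, 0.1 to 0.16 kg, loose, upright in the stand, tip down. White square handle 24 x 24 x 90 mm (x, y square to its faces), below it a nose 14 mm thick, 40 mm long, then the sprung tip, 15 mm. Origin: centre of the handle's lower end, resting on the stand (60 mm above the worktop); z along the handle, away from the tip (handle top z = 90, tip end z = -55 mm). Lift 56 mm to clear the stand.
- pen_tip (a point): End of the pen's sprung tip (rounded, 7 mm diameter), moving with the tip; axes parallel to the pen's.
- plunger (a joint): How far the sprung tip is pushed into the pen, m: 0 out, 0.010 fully in. Its spring takes about 1.2 N to start, 3.2 N halfway and 5.2 N fully in.
- softener: Bystander: white bottle, 72 mm diameter, 220 mm tall. Origin: centre of its underside.
- cup: Bystander: white measuring cup, 72 mm diameter, 70 mm tall. Origin: centre of its underside.
- jar: Bystander: small clear jar, 64 mm diameter, 90 mm tall. Origin: centre of its underside.
Not all that is in view belongs to the job. Of the things that look like the pen, the largest one is meant.

How it is judged:
By the outcome, as a careful person would: the job done as asked, in the order asked, and still so for the second after the job is handed in, while the arm keeps its last pose, push and grip.
It also fails if it takes over 54 s, if anything falls off the work surface, if the arm or the gripper's body presses on something with over 40 N, if the wrist force passes 120 N, or if a joint passes its speed limit or range.

## Working session

There is one attempt and no reset: what is moved stays moved. The work goes in short steps, Python scripts to look and compute and a shell command to move; the robot and the scene stay as the last step left them, time stands still between calls to the robot, and variables do not carry over. Pictures are saved under pics/ and viewed, at most 14 in all, crops included, and the job is handed in when it is done.

```bash
ls; mkdir -p pics; cat > h.py <<'E'
import numpy as np, cv2
from scipy.spatial.transform import Rotation as R
from scipy.optimize import least_squares
from plant import telemetry, snapshot, workorder, nets
def save(p,n): cv2.imwrite('pics/'+n, cv2.cvtColor(p['frame'],cv2.COLOR_RGB2BGR))
def K(p): return np.array([[p['fx'],0,p['cx']],[0,p['fy'],p['cy']],[0,0,1.]])
def proj(p,X): return cv2.projectPoints(np.atleast_2d(np.array(X,float)),np.array(p['rvec'],float),np.array(p['tvec'],float),K(p),None)[0][:,0]
def ray(p,uv):
    Rm=cv2.Rodrigues(np.array(p['rvec'],float))[0]; c=-Rm.T@np.array(p['tvec'],float)
    d=Rm.T@np.linalg.solve(K(p),[uv[0],uv[1],1]); return c,d/np.linalg.norm(d)
def onz(p,uv,z):
    c,d=ray(p,uv); return c+d*(z-c[2])/d[2]
def tri(ps,uvs):
    A=np.zeros((3,3));b=np.zeros(3)
    for p,uv in zip(ps,uvs):
        c,d=ray(p,uv);M=np.eye(3)-np.outer(d,d);A+=M;b+=M@c
    X=np.linalg.solve(A,b); return X,[np.round(proj(p,X)[0]-uv,1) for p,uv in zip(ps,uvs)]
E
python3 - <<'E'
from h import *
np.set_printoptions(precision=4,suppress=True)
print(telemetry.get_obs())
P={n:snapshot(n) for n in('side','top')}
for n,p in P.items():
    save(p,n+'0.png'); print(n,{k:v for k,v in p.items() if k!='frame'}, -cv2.Rodrigues(np.array(p['rvec']))[0].T@p['tvec'])
    for q in ['doser','drawer_front','round_contact','strip_contact','stand','pen','pen_tip','softener','cup','jar']:
        print(n,q,[(np.round(r['uv'],1).tolist(),round(r['confidence'],2)) for r in nets.landmark_of(p,q)][:4])
E
```

```text
pics
{'clock': 0.0, 'joint_pos': array([ 89.7333,  20.5896,   0.6304,  -0.0195, -70.1369, -16.5071]), 'qvel': array([-0.0438,  0.0437, -0.0643,  0.0485, -0.0247, -0.0926]), 'tau': array([  0.0012, -58.2713,  29.3045,   6.9966,   0.007 ,  -0.0001]), 'tool_pos': array([0.1947, 0.6461, 0.4037]), 'orientation': array([179.9027,  -0.0098, -16.7804]), 'force': array([-0.0716,  0.873 , -0.182 ]), 'moment': array([0.0535, 0.0048, 0.0291]), 'gripper_force': 0.0, 'opening': 0.08775256898303035}
side {'fx': 446.9554471073702, 'fy': 446.9554471073702, 'cx': 323.04538879730416, 'cy': 195.9121771436939, 'rvec': array([ 2.0947, -0.7284,  0.3951]), 'tvec': array([-0.4071,  0.2994,  0.8034]), 'shot': 1} [ 0.008  -0.6231  0.7159]
side doser [([334.3, 189.6], 0.56)]
side drawer_front [([280.2, 196.0], 0.76)]
side round_contact [([315.7, 154.4], 0.49)]
side strip_contact [([336.5, 171.1], 0.65)]
side stand [([380.6, 316.8], 0.6)]
side pen [([383.2, 296.3], 0.89), ([349.1, 282.3], 0.84), ([423.6, 327.5], 0.71), ([280.7, 192.0], 0.38)]
side pen_tip [([332.8, 190.1], 0.58)]
side softener []
side cup [([473.7, 265.2], 0.75)]
side jar [([224.8, 185.8], 0.79), ([382.5, 297.1], 0.53)]
top {'fx': 429.2333388148347, 'fy': 429.2333388148347, 'cx': 319.25184712855776, 'cy': 201.7298498156581, 'rvec': array([ 2.1078, -2.1664,  0.1459]), 'tvec': array([0.0812, 0.6036, 1.0057]), 'shot': 2} [0.4484 0.0525 1.0856]
top doser [([280.7, 179.1], 0.7)]
top drawer_front [([272.4, 235.6], 0.66)]
top round_contact [([256.6, 177.0], 0.68)]
top strip_contact [([297.9, 178.0], 0.55)]
top stand [([443.6, 252.8], 0.95), ([255.5, 174.6], 0.51)]
top pen [([450.7, 250.4], 0.67), ([417.9, 256.2], 0.61), ([486.6, 244.0], 0.5)]
top pen_tip [([177.0, 207.7], 0.25)]
top softener []
top cup [([449.5, 148.0], 0.86)]
top jar [([202.3, 264.3], 0.9)]
```

View pics/side0.png

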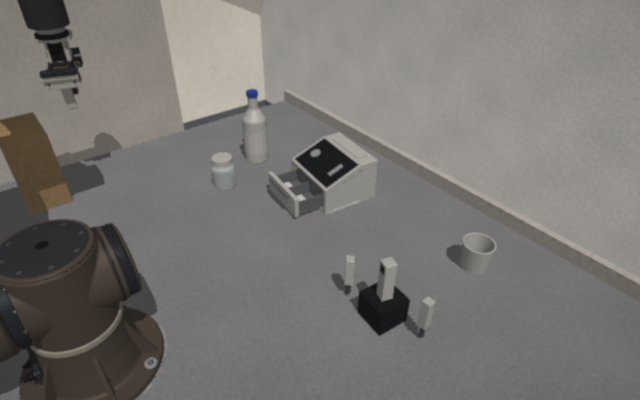

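View pics/top0.png

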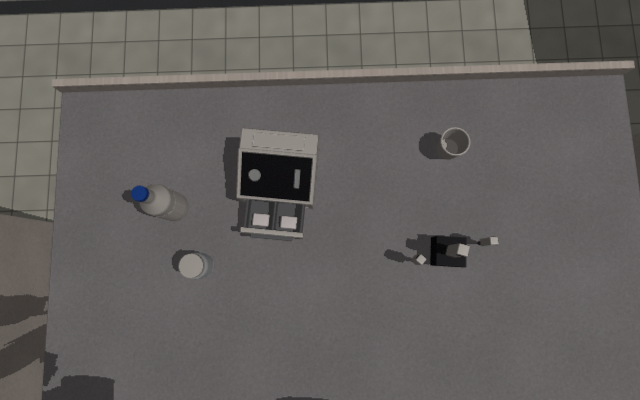

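```bash
cat > loc.py <<'E'
from h import *
np.set_printoptions(precision=4,suppress=True)
P={n:snapshot(n) for n in('side','top')}
S,T=P['side'],P['top']
def cen(p,q,i=0):
    r=nets.masks_of(p,q)
    out=[]
    for k in r:
        m=k['region']; v,u=np.nonzero(m); out.append((round(k['confidence'],2),np.array([u.mean(),v.mean()]),len(u)))
    return out
C={}
for q in ['round_contact','strip_contact','stand','pen','cup','jar','softener']:
    for n,p in P.items(): C[q,n]=cen(p,q); print(q,n,C[q,n][:4])
for q in ['round_contact','strip_contact']:
    try: print(q,tri([S,T],[C[q,'side'][0][1],C[q,'top'][0][1]]))
    except Exception as e: print(q,e)
L=lambda p,q: nets.landmark_of(p,q)[0]['uv']
for q in ['doser','drawer_front','stand']:
    try: print(q,tri([S,T],[L(S,q),L(T,q)]), onz(S,L(S,q),0),onz(T,L(T,q),0))
    except Exception as e: print(q,e)
def crop(p,n,u0,v0,u1,v1,s): cv2.imwrite('pics/'+n,cv2.cvtColor(cv2.resize(p['frame'][v0:v1,u0:u1],None,fx=s,fy=s,interpolation=cv2.INTER_CUBIC),cv2.COLOR_RGB2BGR))
a=cv2.resize(S['frame'][125:225,255:395],None,fx=4,fy=4,interpolation=cv2.INTER_CUBIC)
b=cv2.resize(T['frame'][120:245,225:325],None,fx=4,fy=4,interpolation=cv2.INTER_CUBIC)[:400]
c=np.zeros((600,800,3),np.uint8)
a=cv2.resize(S['frame'][125:225,262:382],(480,400),interpolation=cv2.INTER_CUBIC); b=cv2.resize(T['frame'][122:244,232:322],(320,434),interpolation=cv2.INTER_CUBIC)
c[:400,:480]=a; c[:434,480:]=b
cv2.imwrite('pics/crop1.png',c[:440,:,::-1])
E
python3 loc.py
```

```text
round_contact side [(0.45, array([315.4182, 152.3818]), 55), (0.18, array([296.2825, 190.6112]), 1713)]
round_contact top [(0.42, array([254.6504, 174.3821]), 123)]
strip_contact side [(0.41, array([335.4   , 169.1167]), 60)]
strip_contact top []
stand side [(0.64, array([383.0164, 308.7132]), 1712)]
stand top [(0.97, array([446.0541, 251.2931]), 887), (0.55, array([276.5161, 181.6207]), 7374)]
pen side [(0.96, array([425.7443, 314.4292]), 438), (0.9, array([386.9726, 278.1657]), 658), (0.61, array([349.466 , 272.5272]), 294)]
pen top [(0.82, array([458.0958, 249.7318]), 261), (0.66, array([488.625 , 240.5263]), 152), (0.52, array([418.093 , 259.1085]), 129)]
cup side [(0.92, array([476.4602, 252.1438]), 1245)]
cup top [(0.58, array([453.2801, 142.7577]), 846)]
jar side [(0.74, array([223.681 , 170.7018]), 815)]
jar top [(0.65, array([196.2607, 265.2657]), 798), (0.44, array([160.898 , 201.2263]), 1520)]
softener side [(0.9, array([255.3242, 130.3724]), 1493)]
softener top [(0.77, array([161.0697, 201.3951]), 1521)]
round_contact (array([0.6656, 0.2136, 0.1038]), [array([ 0.1, -0. ]), array([-0.1,  0.1])])
strip_contact list index out of range
doser list index out of range
drawer_front (array([0.524 , 0.1851, 0.0347]), [array([-0.2,  0. ]), array([ 0.1, -0.2])]) [0.5508 0.226  0.    ] [0.526  0.1898 0.    ]
stand (array([ 0.4796, -0.24  , -0.0055]), [array([-2. ,  0.2]), array([ 1. , -1.3])]) [ 0.4796 -0.245   0.    ] [ 0.4764 -0.2359  0.    ]
```

View pics/crop1.png

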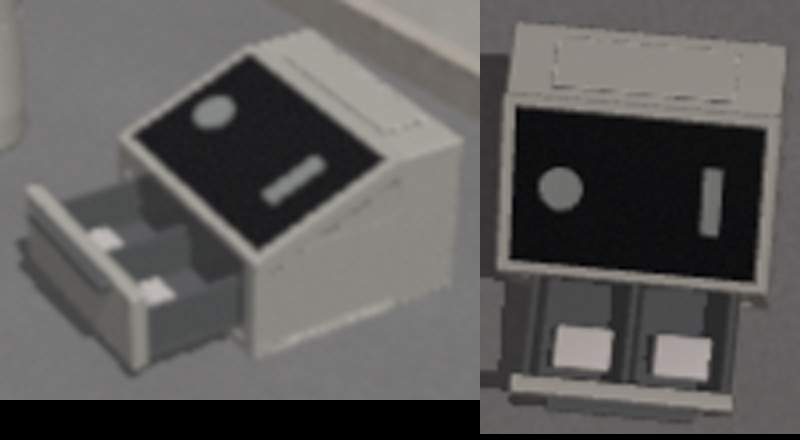

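```bash
cat > fit.py <<'E'
from h import *
np.set_printoptions(precision=4,suppress=True)
S,T=snapshot('side'),snapshot('top')
M={'ftl':(-.08,.09,.075),'ftr':(-.08,-.09,.075),'sl':(.03,.09,.119),'sr':(.03,-.09,.119),'bl':(.08,.09,.119),'br':(.08,-.09,.119),'fbr':(-.08,-.09,0),'bbr':(.08,-.09,0)}
s={'ftl':(122,136),'ftr':(250,256),'sl':(248,50),'sr':(398,160),'br':(460,138),'bl':(310,30),'fbr':(252,355),'bbr':(450,287)}
t={'ftl':(20,268),'ftr':(285,291),'bl':(35,25),'br':(305,48),'sl':(23,92),'sr':(300,117)}
s={k:np.array(v)/4-.4+(262,125) for k,v in s.items()}; t={k:np.array(v)/(320/90)-.4+(232,122) for k,v in t.items()}
W=lambda p,X: (R.from_euler('z',p[2]).as_matrix()@np.atleast_2d(X).T).T+[p[0],p[1],0]
res=lambda p: np.concatenate([(proj(S,W(p,[M[k] for k in s]))-list(s.values())).ravel(),(proj(T,W(p,[M[k] for k in t]))-list(t.values())).ravel()])
f=least_squares(res,[.63,.17,-.05],loss='soft_l1'); p=f.x; print(p,np.degrees(p[2])); print(res(p).reshape(-1,2))
rc,_=tri([S,T],[(315.42,152.38),(254.65,174.38)])
loc=R.from_euler('z',-p[2]).apply(rc-[p[0],p[1],0]); print('round local',loc,'plane z there',.075+(loc[0]+.08)*np.tan(.38)+.003/np.cos(.38))
# single-parameter fit of contact on plane
def cp(a): x,y=a; return np.array([x,y,.075+(x+.08)*.4+.0032])
g=least_squares(lambda a:np.concatenate([(proj(S,W(p,cp(a)))[0]-(315.42,152.38)),(proj(T,W(p,cp(a)))[0]-(254.65,174.38))]),[-.02,.04])
print('on plane',g.x,g.fun,'world',W(p,cp(g.x)))
d,_=tri([S,T],[nets.landmark_of(S,'drawer_front')[0]['uv'],nets.landmark_of(T,'drawer_front')[0]['uv']]); print('drawer local',R.from_euler('z',-p[2]).apply(d-[p[0],p[1],0]))
dr=np.array([(269.5,172.5),(295.25,200.5)])
print('drawer x from side corners',least_squares(lambda a:(proj(S,W(p,[(a[0],.075,.068),(a[0],-.075,.068)]))-dr).ravel(),[-.15]).x)
# stand+pen
a=cv2.resize(S['frame'][240:350,330:450],(480,440),interpolation=cv2.INTER_CUBIC); b=cv2.resize(T['frame'][220:280,402:512],(440*4//4,240),interpolation=cv2.INTER_CUBIC)
c=np.zeros((600,800,3),np.uint8); c[:440,:480]=a
b=cv2.resize(T['frame'][225:280,430:470+6],(0,0),fx=6.9,fy=6.9,interpolation=cv2.INTER_CUBIC)
c[:b.shape[0],480:480+b.shape[1]]=b[:, :320]; cv2.imwrite('pics/crop2.png',c[:445,:,::-1]); print(b.shape)
E
python3 fit.py
```

```text
[ 0.6857  0.1636 -0.1233] -7.062995126377044
[[-1.155   1.0279]
 [ 1.0429  2.9004]
 [ 1.1508 -0.9132]
 [ 0.8432  0.2936]
 [ 0.935   0.7181]
 [ 0.3721 -0.0155]
 [ 0.0375  1.7695]
 [-0.2528  0.5993]
 [-1.0814  0.4214]
 [-0.7735  0.9989]
 [-0.6374 -1.2663]
 [-0.2162 -0.9225]
 [ 0.0818  0.4818]
 [-0.9159  0.4243]]
round local [-0.026   0.0472  0.1038] plane z there 0.09978180075884997
on plane [-0.0247  0.0486] [ 0.2579  0.7479 -0.3768 -0.203 ] world [[0.6672 0.2149 0.1003]]
drawer local [-0.165   0.0013  0.0475]
drawer x from side corners [-0.1564]
(380, 317, 3)
```

View pics/crop2.png

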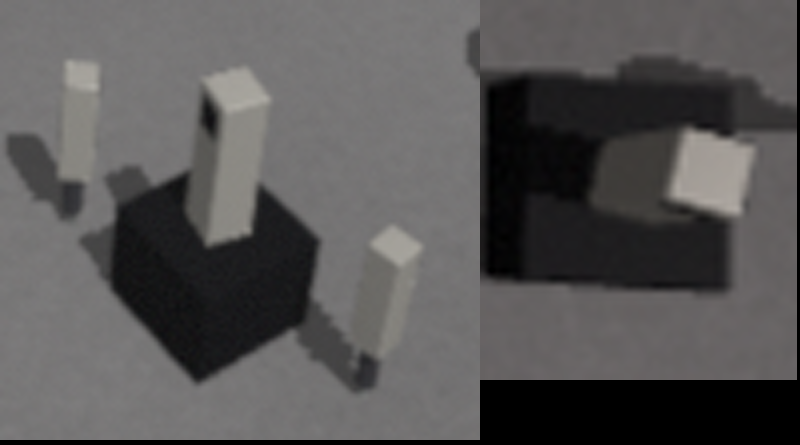

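```bash
cat > fitpen.py <<'E'
from h import *
np.set_printoptions(precision=4,suppress=True)
S,T=snapshot('side'),snapshot('top')
h=.012
st=np.array([(203,83),(247,67),(270,100),(228,112),(207,246),(255,230)])/4-.4+(330,240)
tt=np.array([(205,128),(277,145),(262,215),(188,205)])/6.9-.4+(430,225)
def W(p,X): return R.from_euler('z',p[2]).apply(np.atleast_2d(X))+[p[0],p[1],0]
c4=lambda z,h:np.array([(h,h,z),(h,-h,z),(-h,-h,z),(-h,h,z)])
def match(pts,uv):
    from scipy.optimize import linear_sum_assignment as lsa
    D=np.linalg.norm(pts[:,None]-uv[None],axis=2); i,j=lsa(D); o=np.argsort(j); return pts[i[o]]-uv
def res(p):
    a=match(proj(S,W(p,c4(.15,h))),st[:4]); b=match(proj(T,W(p,c4(.15,h))),tt); c=match(proj(S,W(p,c4(.06,h))),st[4:]) 
    return np.concatenate([a,b,c]).ravel()
best=min((least_squares(res,[.478,-.24,y],loss='soft_l1') for y in np.radians([-40,-20,0,20,40])),key=lambda f:f.cost)
p=best.x;print('pen',p,np.degrees(p[2]),best.cost);print(res(p).reshape(-1,2))
ss=np.array([(45,75),(255,88),(248,290),(43,280)])/6.9-.4+(430,225)
f=least_squares(lambda p:match(proj(T,W(p,c4(.06,.035))),ss).ravel(),[.478,-.24,0]);print('stand',f.x,np.degrees(f.x[2]),f.fun)
for n,p_ in (('side',S),('top',T)):
  for q in('cup','jar','softener'):
    m=nets.masks_of(p_,q); print(n,q,[onz(p_,m[0]['uv'],.045)] if m else None)
E
python3 fitpen.py
```

```text
pen [ 0.4769 -0.2435 -0.2579] -14.77734545139443 4.282642645355924
[[-0.4947 -0.4325]
 [-0.1462 -0.0001]
 [ 1.0312  0.2132]
 [ 0.0003  0.9468]
 [-0.9533 -0.4115]
 [-0.3959 -0.3254]
 [-0.2302  0.4307]
 [-0.5356 -0.6933]
 [ 0.6392  1.574 ]
 [-0.4884  1.7436]]
stand [ 0.4766 -0.2439 -0.0884] -5.0645409435394795 [ 0.3277 -0.076  -0.4864 -0.1616  0.1855  0.3269 -0.0278 -0.0915]
side cup [array([ 0.7544, -0.2658,  0.045 ])]
side jar [array([0.4687, 0.367 , 0.045 ])]
side softener [array([0.645 , 0.5062, 0.045 ])]
top cup [array([ 0.7427, -0.2755,  0.045 ])]
top jar [array([0.4619, 0.3709, 0.045 ])]
top softener [array([0.6117, 0.446 , 0.045 ])]
```

```bash
python3 -m creep '[[[0,0,0,-0.054,0],[0,0,0,-0.054,0],[0.103,0.13,0,0,0],[0.103,0.13,0,0,0],[0.103,0.13,0,0,0],[0.103,0.13,0,0,0],[0.103,0.13,0,0,0],[0.103,0.13,0,0,0]]]'; python3 -m creep '[[[0.103,0.13,0,0,0],[0.103,0.13,0,0,0],[0.103,0.13,0,0,0],[0.103,0.13,0,0,0],[0.103,0.13,0,0,0],[0.103,0.13,0,0,0],[0.103,0.13,0,0,0],[0.103,0.13,0,0,0]]]'
```

```text
clock: 3.62
tool_pos: [0.2989, 0.4748, 0.4048]
orientation: [-180.0, -0.0, -7.0]
force: [0.1, 0.8, -0.7]
opening: 0.0403
gripper_force: 0.0
clock: 4.28
tool_pos: [0.4368, 0.248, 0.4051]
orientation: [-180.0, -0.0, -7.0]
force: [0.2, -0.0, -0.1]
opening: 0.0006
gripper_force: 0.0
```

```bash
python3 -m creep '[[[0.106,0.133,0,0,0],[0.106,0.133,0,0,0],[0,0,0.175,0,0],[0,0,0.175,0,0],[0,0,0.175,0,0],[0,0,0.175,0,0],[0,0,0.175,0,0],[0,0,0,0,0]]]'
python3 - <<'E'
from h import *
p=snapshot('side'); cv2.imwrite('pics/push1.png',cv2.resize(p['frame'][60:240,220:420],(800,600)[0:1]+(720*800//800,) if 0 else (660,594),interpolation=cv2.INTER_CUBIC)[:,:,::-1])
E
```

```text
clock: 4.95
tool_pos: [0.4698, 0.1898, 0.2241]
orientation: [179.6, 0.4, -7.1]
force: [-0.7, -1.0, -0.2]
opening: 0.0007
gripper_force: 0.0
```

View pics/push1.png

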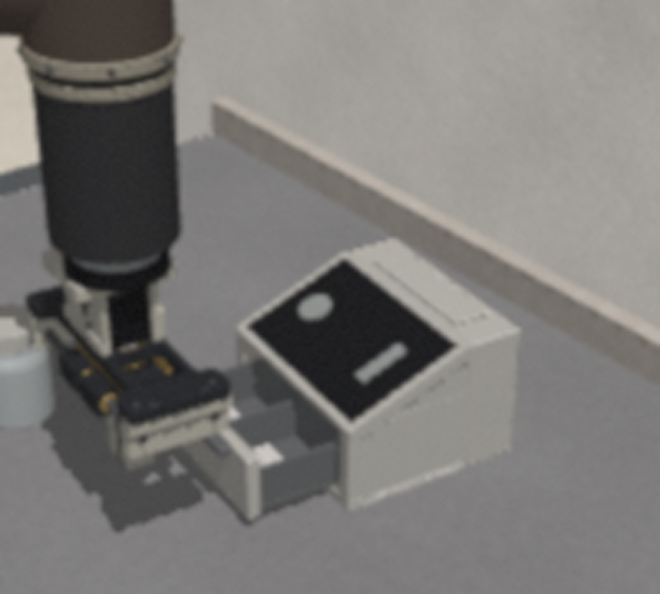

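```bash
python3 -m creep '[[[0.075,0,0,0,0],[0.075,0,0,0,0],[0.06,0,0,0,0],[0.06,0,0,0,0],[0.06,0,0,0,0],[0.04,0,0,0,0],[0.03,0,0,0,0],[0.02,0,0,0,0]]]'; python3 -m creep '[[[0.01,0,0,0,0],[0.01,0,0,0,0]]]'
```

```text
clock: 5.67
tool_pos: [0.5559, 0.1811, 0.2298]
orientation: [180.0, 0.0, -7.1]
force: [-2.8, 0.6, 2.5]
opening: 0.0007
gripper_force: 1.3
clock: 5.83
tool_pos: [0.5592, 0.1806, 0.2295]
orientation: [180.0, 0.0, -7.1]
force: [-2.3, 0.7, 1.8]
opening: 0.0006
gripper_force: 1.3
```

```bash
python3 -m creep '[[[0.015,0,0,0,0],[0.015,0,0,0,0],[0.015,0,0,0,0]]]'; python3 -m creep '[[[0.01,0,0,0,0],[0.005,0,0,0,0]]]';python3 -m creep '[[[0.005,0,0,0,0],[0.005,0,0,0,0]]]'
```

```text
clock: 6.08
tool_pos: [0.5681, 0.1796, 0.2295]
orientation: [180.0, 0.0, -7.0]
force: [-3.3, 0.2, 1.7]
opening: 0.0
gripper_force: 1.3
clock: 6.25
tool_pos: [0.5713, 0.1791, 0.2296]
orientation: [180.0, 0.0, -7.1]
force: [-2.4, 0.1, 0.9]
opening: 0.0007
gripper_force: 1.3
clock: 6.42
tool_pos: [0.5731, 0.1789, 0.2296]
orientation: [180.0, 0.0, -7.1]
force: [-2.4, -0.2, -0.5]
opening: 0.0008
gripper_force: 1.3
```

```bash
python3 -m creep '[[[0.005,0,0,0,0],[0.005,0,0,0,0]]]'; python3 -m creep '[[[0.005,0,0,0,0],[0.005,0,0,0,0]]]'; python3 -m creep '[[[0.005,0,0,0,0]]]';  python3 -m creep '[[[0,0,0,0,0]]]'; python3 - <<'E'
from h import *
S,T=snapshot('side'),snapshot('top')
c=np.zeros((480,800,3),np.uint8); c[:,:400]=cv2.resize(S['frame'][125:225,280:380],(400,400)).repeat(1,0)[:480] if 0 else cv2.resize(S['frame'][115:235,280:380],(400,480),interpolation=cv2.INTER_CUBIC); c[:,400:]=cv2.resize(T['frame'][125:245,230:330],(400,480),interpolation=cv2.INTER_CUBIC); cv2.imwrite('pics/push2.png',c[:,:,::-1])
E
```

```text
clock: 6.58
tool_pos: [0.5747, 0.1787, 0.2295]
orientation: [180.0, 0.1, -7.1]
force: [-9.2, 3.2, 7.0]
opening: 0.0005
gripper_force: 4.9
clock: 6.75
tool_pos: [0.5753, 0.1787, 0.2295]
orientation: [179.9, 0.2, -7.1]
force: [-18.4, 7.1, 12.4]
opening: 0.0002
gripper_force: 9.7
clock: 6.83
tool_pos: [0.5756, 0.1786, 0.2295]
orientation: [179.9, 0.3, -7.1]
force: [-23.5, 8.7, 16.4]
opening: 0.0005
gripper_force: 12.0
clock: 6.92
tool_pos: [0.5755, 0.1787, 0.2295]
orientation: [179.9, 0.3, -7.1]
force: [-19.1, 6.3, 12.8]
opening: 0.0003
gripper_force: 9.8
```

View pics/push2.png

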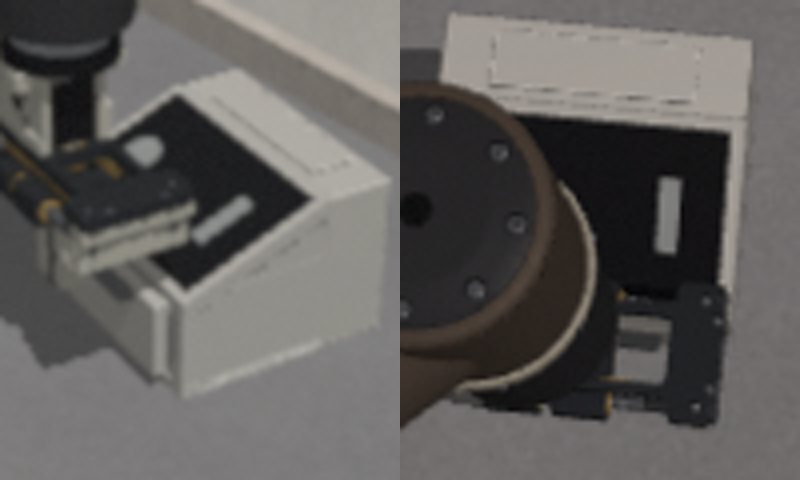

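```bash
python3 -m creep '[[[-0.05,0,0,0,0],[-0.15,0,0,0,0],[-0.15,0,0,0,0.9],[0,0,-0.175,0,0.9],[0,0,-0.175,0,0.9],[0,0,-0.175,0,0.9]]]'; python3 - <<'E'
from h import *
np.set_printoptions(precision=4,suppress=True)
S,T=snapshot('side'),snapshot('top'); print(telemetry.get_obs()['joint_pos'])
for a,b in (((349.1,282.3),(417.9,256.2)),((423.6,327.5),(486.6,244.0))): print(tri([S,T],[a,b]))
# tops from crop2: side left (82,75), right (397,245)
for c in ((82,75),(397,245)): 
    uv=np.array(c)/4-.4+(330,240)
    for z in (.08,.1,.12): X=onz(S,uv,z); print(z,X,proj(T,X)[0])
a=nets.landmark_of(T,'drawer_front'); b=nets.landmark_of(S,'drawer_front'); print(tri([S,T],[b[0]['uv'],a[0]['uv']]) if a and b else (a,b))
E
```

```text
clock: 7.52
tool_pos: [0.5083, 0.1872, 0.3361]
orientation: [180.0, -0.0, -7.0]
force: [0.8, 0.5, -0.2]
opening: 0.0216
gripper_force: 0.0
[ 40.9432  11.0075 -21.4056   0.1572 -56.8912  42.0136]
(array([ 0.463 , -0.1656,  0.0439]), [array([ 2.4, -0.3]), array([-1.2,  1.7])])
(array([ 0.491 , -0.3336,  0.046 ]), [array([ 0.4, -0.1]), array([-0.2,  0.2])])
0.08 [ 0.4803 -0.1391  0.08  ] [408.1298 250.4013]
0.1 [ 0.4654 -0.1544  0.1   ] [416.8875 256.4722]
0.12 [ 0.4505 -0.1696  0.12  ] [426.0528 262.8257]
0.08 [ 0.5201 -0.3139  0.08  ] [482.263  231.2026]
0.1 [ 0.504  -0.3237  0.1   ] [490.2907 237.4299]
0.12 [ 0.4879 -0.3334  0.12  ] [498.6927 243.9476]
([], [{'uv': [304.3, 186.8], 'confidence': 0.76}])
```

```bash
python3 -m creep '[[[0,0,-0.05,0.043,0.6],[0,0,-0.05,0.043,0.6],[0.0332,0.177,0,0,0.6],[0.0332,0.177,0,0,0.6],[0.0332,0.177,0,0,0.6],[0.0332,0.177,0,0,0.6],[0.0332,0.177,0,0,0.6],[0.0332,0.177,0,0,0.6]]]';  python3 -m creep '[[[0.0332,0.177,0,0,0.6],[0.0332,0.177,0,0,0.6],[0.0332,0.177,0,0,0.6],[0.0332,0.177,0,0,0.6],[0.0332,0.177,0,0,0.6],[0.0332,0.177,0,0,0.6],[0,0,0,0,0.6],[0,0,0,0,0.6]]]'
```

```text
clock: 8.38
tool_pos: [0.4923, -0.0301, 0.3537]
orientation: [180.0, 0.0, -14.8]
force: [0.6, 0.6, -0.1]
opening: 0.0528
gripper_force: 0.0
clock: 9.05
tool_pos: [0.4765, -0.2459, 0.3531]
orientation: [180.0, 0.1, -15.0]
force: [-0.1, -0.2, 0.2]
opening: 0.0525
gripper_force: 0.0
```

```bash
python3 -m creep '[[[0,-0.01,0.1,0,0.6],[0,0,0.1,0,0.6],[0,0,0.1,0,0.6],[0,0,0.1,0,0.6],[0,0,0,0,0.6],[0,0,0,0,0.6]]]'; python3 - <<'E'
from h import *
S,T=snapshot('side'),snapshot('top')
c=np.zeros((480,800,3),np.uint8); c[:,:400]=cv2.resize(S['frame'][230:350,330:430],(400,480),interpolation=cv2.INTER_CUBIC); c[:,400:]=cv2.resize(T['frame'][125:245,230:330],(400,480),interpolation=cv2.INTER_CUBIC); cv2.imwrite('pics/grasp.png',c[:,:,::-1])
E
```

```text
clock: 9.55
tool_pos: [0.4775, -0.2413, 0.2737]
orientation: [180.0, 0.2, -14.7]
force: [-0.8, 0.5, 0.2]
opening: 0.0527
gripper_force: 0.0
```

View pics/grasp.png

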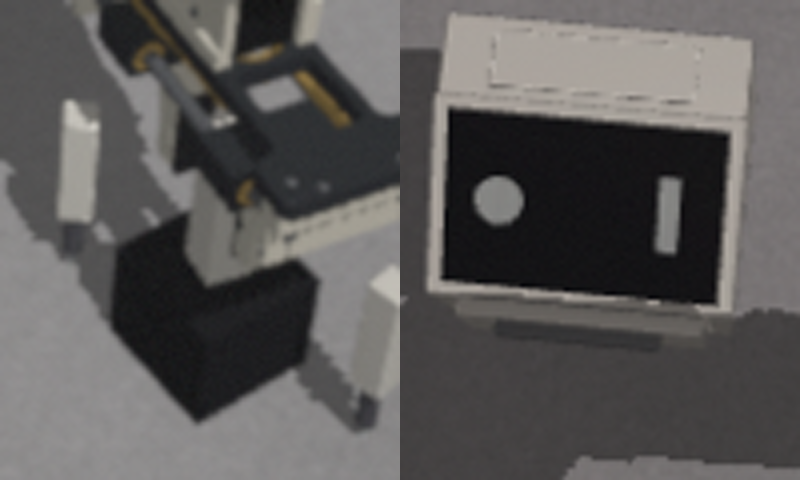

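```bash
python3 -m creep '[[[0,0,0,0,0],[0,0,0,0,0],[0,0,0,0,0],[0,0,0,0,0],[0,0,0,0,0],[0,0,0,0,0]]]'; python3 -m creep '[[[0,0,0,0,0],[0,0,0,0,0]]]'
```

```text
clock: 10.15
tool_pos: [0.4776, -0.2426, 0.275]
orientation: [179.9, -0.0, -14.8]
force: [0.5, -3.9, -0.2]
opening: 0.0236
gripper_force: 29.9
clock: 10.32
tool_pos: [0.4777, -0.2426, 0.2749]
orientation: [180.0, -0.0, -14.8]
force: [-1.1, -5.3, 1.7]
opening: 0.024
gripper_force: 29.9
```

```bash
python3 -m creep '[[[0,0,-0.06,0,0],[0,0,-0.0625,0,0],[0,0,-0.0625,0,0],[0,0,0,0,0],[0,0,0,0,0]]]'; python3 -m creep '[[[-0.03,0,0.001,0,0],[-0.03,0,0.002,0,0],[-0.03,0,0.003,0,0]]]';  python3 -m creep '[[[-0.03,0,0.004,0,0],[-0.03,0,0.005,0,0],[-0.033,0,0.005,0,0],[0,0,0,0,0]]]'; python3 - <<'E'
from h import *
S,T=snapshot('side'),snapshot('top'); print(telemetry.get_obs()['force'],telemetry.get_obs()['tool_pos'])
c=np.zeros((480,800,3),np.uint8); c[:,:400]=cv2.resize(S['frame'][230:350,330:430],(400,480),interpolation=cv2.INTER_CUBIC); c[:,400:]=cv2.resize(T['frame'][190:310,400:500],(400,480),interpolation=cv2.INTER_CUBIC); cv2.imwrite('pics/tilt.png',c[:,:,::-1])
E
```

```text
clock: 10.73
tool_pos: [0.4776, -0.2424, 0.312]
orientation: [180.0, -0.1, -14.8]
force: [-2.1, -4.8, 1.0]
opening: 0.0238
gripper_force: 30.0
clock: 10.98
tool_pos: [0.4613, -0.2381, 0.3107]
orientation: [179.9, -0.2, -14.8]
force: [2.6, -7.6, 0.3]
opening: 0.0238
gripper_force: 30.0
clock: 11.32
tool_pos: [0.4421, -0.233, 0.3073]
orientation: [180.0, -0.1, -14.8]
force: [0.5, -6.3, -1.1]
opening: 0.0239
gripper_force: 30.0
[ 0.85041243 -7.26850937  1.51084305] [ 0.44240818 -0.23306474  0.30732829]
```

View pics/tilt.png

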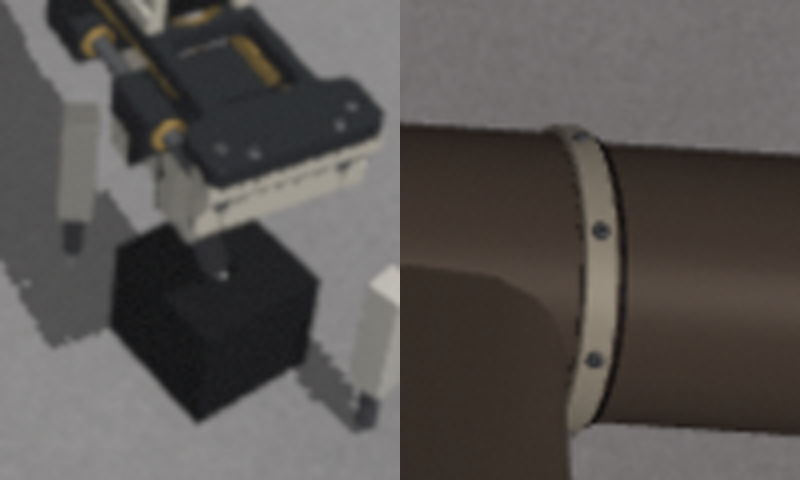

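```bash
python3 -m creep '[[[-0.025,0,-0.06,0,0],[-0.025,0,-0.06,0,0],[0,0,-0.1,0,0],[0,0,-0.1,0,0],[0,0,-0.1,0,0],[0,0,0,0,0],[0,0,0,0,0]]]'; cat > tip.py <<'E'
from h import *
import sys
np.set_printoptions(precision=4,suppress=True)
o=telemetry.get_obs(); tp=np.array(o['tool_pos']); Rt=R.from_euler('xyz',o['orientation'],degrees=True).as_matrix()
g=tp+Rt@[0,0,.159]; print('tcp',tp,'grasp',g,'force',o['force'],'grip',o['gripper_force'],o['opening'])
S=snapshot('side'); u,v=proj(S,g)[0].astype(int)
for q in('pen_tip','pen'): print(q,[(np.round(r['uv'],1).tolist(),round(r['confidence'],2)) for r in nets.landmark_of(S,q)][:4])
def pt(th,d): return g+Rt@(d*np.array([np.sin(th),0,np.cos(th)]))
for th in(.3,.34,.38,.42,.46): print(th,'tip',proj(S,pt(th,.111))[0],'nose end',proj(S,pt(th,.096))[0],'nose top',proj(S,pt(th,.056))[0])
w=60; u0,v0=max(u-60,0),max(v-40,0)
im=cv2.resize(S['frame'][v0:v0+100,u0:u0+120],None,fx=6,fy=6,interpolation=cv2.INTER_CUBIC); cv2.imwrite('pics/'+sys.argv[1],im[:,:,::-1]); print('crop offset',u0,v0,'scale 6')
E
python3 tip.py tip1.png
```

```text
clock: 12.0
tool_pos: [0.4327, -0.2298, 0.3915]
orientation: [-179.9, -0.1, -14.8]
force: [0.3, -0.9, -2.9]
opening: 0.0239
gripper_force: 30.0
tcp [ 0.4327 -0.2298  0.3915] grasp [ 0.4329 -0.2296  0.2325] force [ 0.3094 -0.9314 -2.9392] grip 29.970355331897736 0.023880077080891914
pen_tip []
pen [([422.0, 327.5], 0.88), ([377.4, 252.5], 0.62)]
0.3 tip [380.7602 272.8519] nose end [379.3416 267.9092] nose top [375.3851 254.1229]
0.34 tip [382.8236 271.6585] nose end [381.149  266.8677] nose top [376.4764 253.5003]
0.38 tip [384.8646 270.4107] nose end [382.9368 265.7778] nose top [377.5562 252.8473]
0.42 tip [386.881  269.1101] nose end [384.703  264.6409] nose top [378.6229 252.1646]
0.46 tip [388.8703 267.7583] nose end [386.4454 263.4585] nose top [379.6751 251.4534]
crop offset 309 193 scale 6
```

View pics/tip1.png

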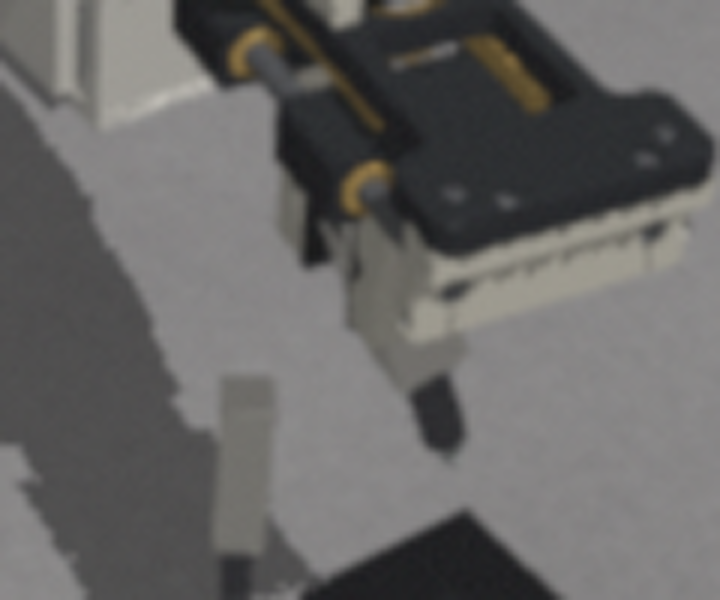

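```bash
python3 -m creep '[[[0,0,-0.07,-0.043,0],[0,0,-0.07,-0.043,0],[0.0435,-0.168,0,0,0],[0.0435,-0.168,0,0,0],[0.0435,-0.168,0,0,0],[0.0435,-0.168,0,0,0],[0.0435,-0.168,0,0,0],[0.0435,-0.168,0,0,0]]]'; python3 -m creep '[[[0.0435,-0.168,0,0,0],[0.0435,-0.168,0,0,0],[0.0435,-0.168,0,0,0],[0.0435,-0.168,0,0,0],[0.0435,-0.168,0,0,0],[0.0435,-0.168,0,0,0],[0.0435,-0.168,0,0,0],[0.0435,-0.168,0,0,0]]]'; python3 -m creep '[[[0,0,0,0,0],[0,0,0,0,0]]]'; python3 tip.py tip2.png
```

```text
clock: 12.82
tool_pos: [0.5092, -0.0348, 0.4184]
orientation: [180.0, 0.1, -7.1]
force: [0.4, -1.0, -2.1]
opening: 0.0241
gripper_force: 30.0
clock: 13.48
tool_pos: [0.6115, 0.2235, 0.4178]
orientation: [179.9, 0.1, -7.1]
force: [-0.2, -0.7, -1.0]
opening: 0.0239
gripper_force: 30.0
clock: 13.65
tool_pos: [0.6115, 0.2237, 0.4167]
orientation: [179.9, 0.2, -6.9]
force: [-1.0, 0.0, -1.2]
opening: 0.0237
gripper_force: 30.0
tcp [0.6115 0.2237 0.4167] grasp [0.611  0.2234 0.2577] force [-1.0082  0.0074 -1.2197] grip 29.970393776893616 0.023664505481650798
pen_tip []
pen [([422.7, 327.0], 0.78), ([304.8, 119.6], 0.6), ([347.7, 282.2], 0.59)]
0.3 tip [307.6276 138.4409] nose end [306.1518 133.9874] nose top [302.0881 121.7241]
0.34 tip [308.9976 137.5971] nose end [307.3483 133.2546] nose top [302.8047 121.2919]
0.38 tip [310.346  136.7037] nose end [308.526 132.478] nose top [303.5102 120.8327]
0.42 tip [311.6712 135.762 ] nose end [309.6834 131.6587] nose top [304.2037 120.3472]
0.46 tip [312.9713 134.7734] nose end [310.819 130.798] nose top [304.8842 119.836 ]
crop offset 236 63 scale 6
```

View pics/tip2.png

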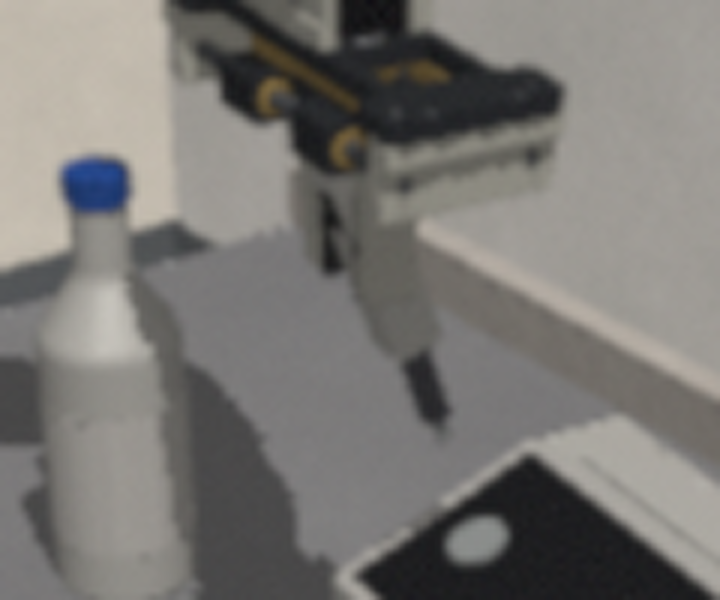

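```bash
cat > fitnose.py <<'E'
from h import *
np.set_printoptions(precision=3,suppress=True)
o=telemetry.get_obs(); tp=np.array(o['tool_pos']); Rt=R.from_euler('xyz',o['orientation'],degrees=True).as_matrix()
g=tp+Rt@[0,0,.159]; S=snapshot('side'); gray=S['frame'].mean(2)
ss=8
def hull(X,u0,v0,w,h):
    p=(proj(S,X)-[u0,v0]+.5)*ss; m=np.zeros((h*ss,w*ss),np.uint8)
    cv2.fillConvexPoly(m,cv2.convexHull(p.astype(np.float32)).round().astype(int),1); return m
a=np.linspace(0,2*np.pi,24)
u,v=proj(S,g+Rt@[.03,0,.08])[0].astype(int); u0,v0,w,h=u-12,v-12,24,24
I=gray[v0:v0+h,u0:u0+w]
def model(q):
    th,dx,dl=q
    ax=np.array([np.sin(th),0,np.cos(th)]); ex=np.array([np.cos(th),0,-np.sin(th)]); ey=np.array([0,1,0])
    P=lambda d,x,y: g+Rt@(np.array([dx,0,0])+ (d+dl)*ax+x*ex+y*ey)
    cyl=lambda r,d0,d1:hull(np.array([P(d,r*np.cos(t),r*np.sin(t)) for d in(d0,d1) for t in a]),u0,v0,w,h)
    nose=cyl(.007,.056,.096); tip=cyl(.0035,.096,.111)
    han=hull(np.array([P(d,x,y) for d in(.056,-.034) for x in(-.012,.012) for y in(-.012,.012)]),u0,v0,w,h)
    nose&=1-han; tip&=(1-nose)&(1-han); bg=1-nose-tip-han
    ds=lambda m: cv2.GaussianBlur(cv2.resize(m.astype(np.float32),(w,h),interpolation=cv2.INTER_AREA),(0,0),.6).ravel()
    return np.stack([ds(m) for m in(nose,tip,han,bg)],1)
def cost(q):
    A=model(q); y=I.ravel(); wt=np.ones_like(y)
    # ignore region far from the lower pen (fingers): use pixels below the handle bottom
    sel=(A[:,2]<.98); x,_,_,_=np.linalg.lstsq(A[sel],y[sel],rcond=None); r=A[sel]@x-y[sel]; return (np.clip(r,-25,25)**2).mean(),x
best=[]
for th in np.arange(.2,.52,.02):
    best.append(min((cost((th,dx,dl))[0],th,dx,dl) for dx in np.arange(-.006,.0061,.002) for dl in np.arange(-.006,.0061,.002)))
for b in best: print(np.array(b))
b=min(best); print(cost(b[1:])[1])
E
python3 fitnose.py
```

```text
[141.097   0.2     0.006   0.006]
[135.203   0.22    0.006   0.006]
[124.794   0.24    0.006  -0.006]
[100.348   0.26    0.006  -0.006]
[69.458  0.28   0.006 -0.006]
[27.367  0.3    0.006 -0.006]
[15.182  0.32   0.006 -0.006]
[11.391  0.34   0.004 -0.006]
[14.942  0.36   0.002 -0.006]
[16.633  0.38   0.    -0.004]
[25.418  0.4   -0.002 -0.004]
[29.346  0.42  -0.002 -0.004]
[34.011  0.44  -0.004 -0.002]
[38.313  0.46  -0.006 -0.002]
[60.119  0.48  -0.006 -0.002]
[86.68   0.5   -0.006 -0.002]
[ 47.31   86.305  98.705 122.511]
```

```bash
python3 -m creep '[[[-0.028,0.0085,0,0,0],[0.021,0,0.0522,0,0],[0.021,0,0.0522,0,0],[0.021,0,0.0522,0,0],[0.021,0,0.0522,0,0],[0,0,0,0,0],[0,0,0,0,0],[0,0,0,0,0]]]'; python3 tip.py tip3.png; python3 fitnose.py | sort -n | tail -8
```

```text
clock: 14.52
tool_pos: [0.6224, 0.2186, 0.3778]
orientation: [180.0, 0.0, -7.1]
force: [-0.2, -0.0, -1.2]
opening: 0.0235
gripper_force: 30.0
tcp [0.6224 0.2186 0.3778] grasp [0.6224 0.2185 0.2188] force [-0.1677 -0.0028 -1.213 ] grip 29.970400035381317 0.023526572308606192
pen_tip []
pen [([422.7, 327.2], 0.76), ([307.2, 132.7], 0.62), ([346.0, 286.0], 0.52), ([314.5, 153.2], 0.4)]
0.3 tip [312.2469 150.5857] nose end [310.8305 146.342 ] nose top [306.9326 134.6637]
0.34 tip [313.5847 149.7469] nose end [311.9985 145.6134] nose top [307.6317 134.2338]
0.38 tip [314.9017 148.861 ] nose end [313.1485 144.8432] nose top [308.3202 133.7783]
0.42 tip [316.1963 147.9291] nose end [314.279  144.0325] nose top [308.9971 133.2976]
0.46 tip [317.4669 146.9527] nose end [315.3886 143.1823] nose top [309.6616 132.7927]
crop offset 241 77 scale 6
[427.076   0.44   -0.004   0.006]
[434.548   0.28    0.006  -0.006]
[437.156   0.48   -0.006   0.006]
[438.946   0.2    -0.006  -0.006]
[439.355   0.22   -0.006  -0.002]
[444.469   0.24   -0.006  -0.006]
[454.604   0.26   -0.006  -0.002]
[462.184   0.5    -0.006   0.006]
```

View pics/tip3.png

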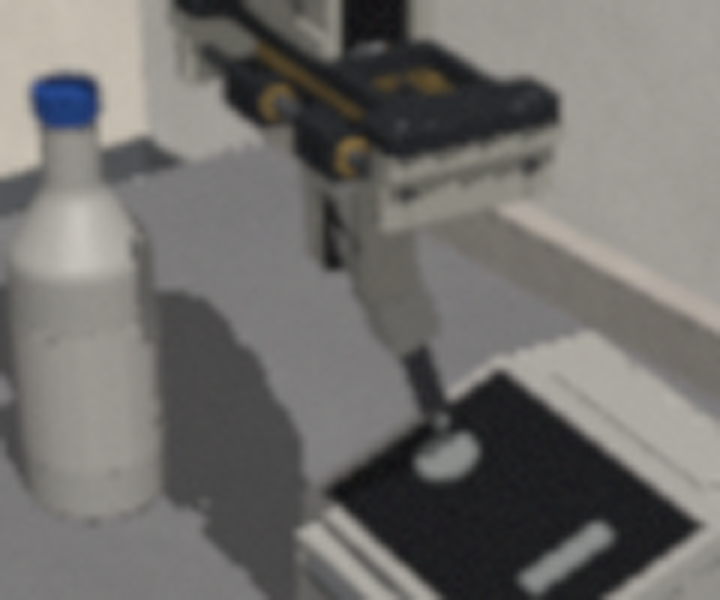

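```bash
python3 -m creep '[[[-0.008,-0.005,0,0,0],[0.0093,0,0.0232,0,0],[0.0093,0,0.0232,0,0],[0,0,0,0,0],[0,0,0,0,0],[0,0,0,0,0]]]'; for i in 1; do python3 -m creep '[[[0,0,0,0,0]]]'; done; python3 -m creep '[[[0.0037,0,0.0093,0,0],[0,0,0,0,0]]]'; python3 -m creep '[[[0,0,0,0,0]]]';python3 -m creep '[[[0.0037,0,0.0093,0,0],[0,0,0,0,0]]]'; python3 -m creep '[[[0,0,0,0,0]]]'
```

```text
clock: 15.22
tool_pos: [0.6245, 0.2193, 0.3684]
orientation: [180.0, 0.0, -7.1]
force: [0.2, 0.4, -0.6]
opening: 0.0237
gripper_force: 30.0
clock: 15.3
tool_pos: [0.6245, 0.2193, 0.3687]
orientation: [180.0, -0.0, -7.1]
force: [0.3, -0.7, -1.7]
opening: 0.0237
gripper_force: 30.0
clock: 15.47
tool_pos: [0.6252, 0.2192, 0.3665]
orientation: [180.0, 0.0, -7.1]
force: [-1.0, 0.3, -1.7]
opening: 0.0236
gripper_force: 30.0
clock: 15.55
tool_pos: [0.6251, 0.2192, 0.3666]
orientation: [180.0, 0.0, -7.1]
force: [-0.2, 0.5, -1.3]
opening: 0.0236
gripper_force: 30.0
clock: 15.72
tool_pos: [0.6259, 0.2191, 0.3646]
orientation: [180.0, 0.0, -7.1]
force: [0.4, -0.1, -1.8]
opening: 0.0238
gripper_force: 30.0
clock: 15.8
tool_pos: [0.6259, 0.2191, 0.3647]
orientation: [180.0, 0.0, -7.1]
force: [0.1, -0.6, -2.0]
opening: 0.0238
gripper_force: 30.0
```

```bash
python3 -m creep '[[[0.0018,0,0.0047,0,0],[0,0,0,0,0]]]' | grep -E 'pos|force: \['; python3 -m creep '[[[0,0,0,0,0]]]'| grep -E 'pos|force: \['; python3 -m creep '[[[0.0018,0,0.0047,0,0],[0,0,0,0,0]]]' | grep -E 'pos|force: \['; python3 -m creep '[[[0,0,0,0,0]]]'| grep -E 'pos|force: \[';python3 -m creep '[[[0.0018,0,0.0047,0,0],[0,0,0,0,0]]]' | grep -E 'pos|force: \['; python3 -m creep '[[[0,0,0,0,0]]]'| grep -E 'pos|force: \['
```

```text
tool_pos: [0.6262, 0.2191, 0.3638]
force: [0.1, -0.0, -2.0]
tool_pos: [0.6262, 0.2191, 0.3639]
force: [0.1, -0.2, -1.3]
tool_pos: [0.6266, 0.2191, 0.3631]
force: [-0.9, -1.1, -0.5]
tool_pos: [0.6266, 0.2191, 0.3632]
force: [0.0, 0.7, -0.3]
tool_pos: [0.627, 0.219, 0.3621]
force: [-0.6, -0.5, 0.3]
tool_pos: [0.627, 0.219, 0.3621]
force: [-0.9, -0.2, -0.1]
```

```bash
python3 -m creep '[[[0.0022,0,0.0055,0,0],[0.0022,0,0.0055,0,0],[0.0022,0,0.0055,0,0],[0,0,0,0,0]]]' | grep -E 'pos|force: \['; for i in 1 2 3 4 5 6; do python3 -m creep '[[[0,0,0,0,0]]]'| grep -E 'pos|force: \['; done;  python3 tip.py tip4.png
```

```text
tool_pos: [0.6283, 0.2189, 0.3586]
force: [-1.0, 0.6, 2.0]
tool_pos: [0.6283, 0.2189, 0.3588]
force: [-1.4, -0.0, 1.1]
tool_pos: [0.6282, 0.2189, 0.3588]
force: [-1.4, 0.3, 1.3]
tool_pos: [0.6282, 0.2189, 0.3589]
force: [-1.6, -0.1, 0.9]
tool_pos: [0.6282, 0.2189, 0.3588]
force: [-1.4, -1.6, 1.1]
tool_pos: [0.6282, 0.2189, 0.3588]
force: [-1.9, 0.7, 0.5]
tool_pos: [0.6282, 0.2189, 0.3588]
force: [-2.3, -0.0, 1.7]
tcp [0.6282 0.2189 0.3588] grasp [0.6282 0.2189 0.1998] force [-2.2743 -0.0055  1.6784] grip 29.97047334909439 0.023581139039776614
pen_tip [([309.7, 139.6], 0.35)]
pen [([422.8, 325.4], 0.58), ([348.3, 280.1], 0.56), ([307.8, 138.3], 0.52)]
0.3 tip [313.8403 155.9184] nose end [312.4548 151.7709] nose top [308.6432 140.3613]
0.34 tip [315.1612 155.0848] nose end [313.6079 151.0468] nose top [309.3333 139.934 ]
0.38 tip [316.4618 154.2052] nose end [314.7435 150.2821] nose top [310.0129 139.4817]
0.42 tip [317.7405 153.2808] nose end [315.86   149.4778] nose top [310.6812 139.0049]
0.46 tip [318.9956 152.3128] nose end [316.9559 148.6351] nose top [311.3373 138.5045]
crop offset 243 83 scale 6
```

View pics/tip4.png

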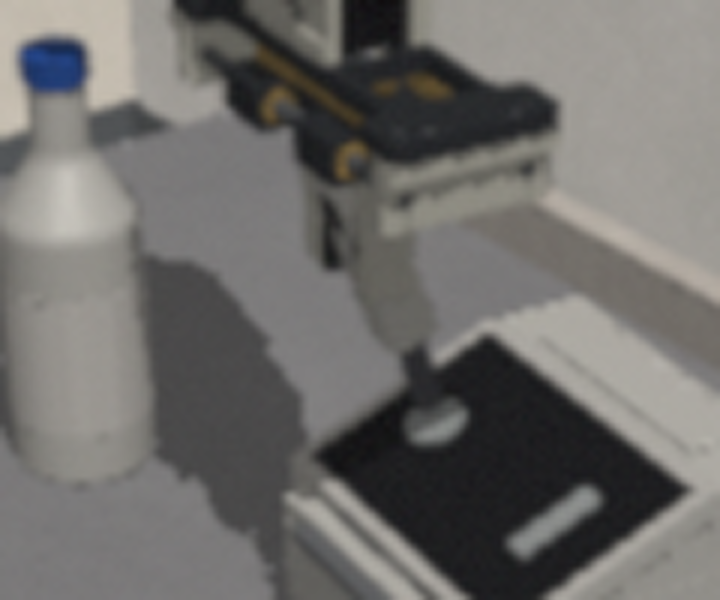

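```bash
python3 -c "
from plant import workorder,telemetry
print(telemetry.get_obs()['clock'],workorder.close_job())"
```

```text
the job is handed in; nothing more can be done
17.5333 None
```

The job is handed in at 17.5 s: the drawer was shut before the pen was drawn, and the pen is still gripped with its tip on the middle of the round contact, tilted to within about 2° of square to the panel by estimate and pressed in about 4.6 mm of 10, judging from the wrist force.

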